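# Pack two wedge-shaped canisters head to tail in a tray

### The arm

A 6-joint arm with a two-finger parallel gripper is mounted at the origin on the work surface. World frame = base frame: x ahead of the robot, y to its left, z up, the work surface at z = 0. Lengths are in m, angles in rad, forces in N, time in s.
With the tool pointing down it reaches from about 0.35 to 0.975 m from the base axis. Payload 4.9 kg.
Tool frame: the origin (TCP) lies on the mounting face of the last link; the fingertips stand 173 mm ahead of it and the grasp point (between the pads) lies 155 mm ahead of it; z points along the fingers, y is the direction in which the jaws open and shut (so a half turn about z gives the same grasp; the last joint's range is limited). The gripper opens to 85 mm and grips with 20 to 120 N. Pads are 22 mm wide; open, the fingers measure 114 mm over their backs; the gripper's body (76 mm by 85 mm) begins 54 mm behind the grasp point. The pads swing forward as they close: fully open they stand 13 mm farther back than shut.
Start: joints at [-1.462, 0.053, 1.613, -0, 1.476, -0.119], TCP at [0.141, -0.609, 0.405] pointing down, gripper open.
Joint ranges: [-3.01, 3.01], [-1.01, 2.22], [0.06, 2.58], [-1.02, 4.17], [0.09, 2.62], [-3.14, 3.14]. Speed limits (rad/s): [2.57, 2.57, 3.14, 3.14, 3.14, 3.14].

### API

Orientations are given as a unit quaternion [w, x, y, z].
In Python, from plant import manip gives the robot as it stands.
- The arm moves only by the tool play_rows, never from a script. Its argument "increments" is a list of rows, each an object with "offset": the shift along the tool's x, y, z in mm, a list of three; "twist": the turn about the tool's z in rad; "grip": the opening, from 0 (shut) to 1 (fully open). In form: [{"offset": [dx, dy, dz], "twist": twist, "grip": grip}, ...]. A call has 1 to 5 rows; each row is the pose to reach, as a shift and turn from the pose commanded when the call began, along the tool's axes at that moment; what a row does not reach only later rows make up. A row lasts 1/12 s, in which the tool goes at most 41.7 mm and 7.16 degrees, less where a joint would pass 70% of its speed; a pose out of reach is approached as far as the arm can. A call with a gripper value outside its range is refused whole. The fingers move at their own pace and stop on an object; the grip force is fixed at half the most. Time passes only in rows, so rows that repeat a pose let the fingers close. It gives the time, the measured TCP pose, the force and the opening at its end, in the units of the state.
- manip.state(): the state, without advancing time (a new reading comes with each control period).
- manip.grab_frame(name): name is "scene" or "side" or "wrist"; returns the picture (400x640x3 uint8, blue, green, red); there is no depth.
- manip.get_calibration(name): a dict with "fx", "fy", "cx", "cy" (pixels), "k1" (the pictures are not rectified: a ray, as slopes to the right and down, at radius r is drawn at 1 + k1 r^2 times it, then the intrinsics apply), "T" (4x4, takes a point from camera to world coordinates). Camera axes: x right, y down, z forward; pixel columns grow to the right and rows downward; lengths in m; the calibration is good to about 2 mm. A picture is of the moment at which its call begins: read the wrist's pose just before it. get_calibration takes no time and is no camera call; for the wrist camera it gives the pose at the moment of the call.
- manip.job_done(): hands the job in, once; it reports no verdict.
Trained networks look in the newest picture that a camera, given by its name, has taken for a name from the list of things; names that differ only in an ending like _2 or _b are one class to them, and where a whole thing is asked for, a point or a joint stands for the part that bears it (a point fixed in the world has none). Each returns a list of dicts, best first, with "p" (0 to 1); they miss things now and then, are a little off and sometimes report something else, mostly with a low value. They report only what shows in the picture. A call takes as long as a camera call. They do not tell look-alikes from the thing itself.
- manip.boxes_of(query, camera): "xyz" ([x, y, z] in m, in the coordinates of the camera as it stood for that picture, good to about 4 mm: the middle of the surface that is visible of it).
- manip.tip_of(query, camera): "xyz" ([x, y, z] in m, in the coordinates of the camera as it stood for that picture, good to about 4 mm: a listed point, or the origin of a listed thing).
The state is a dict: "time": time; "joint_pos": joint angles; "joint_vel": joint speeds; "joint_efforts": joint torques, N m; "tool_pos": TCP position; "tool_rot": TCP orientation; "contact_force": force on the tool from outside, world axes, zero at the start; "ft_torque": the same for the moment, N m; "gripper_width": opening from 0.0 (shut) to 1.0 (fully open).
Only numpy, scipy, OpenCV 4.12 (cv2) and the standard library are available. Lean on these libraries where they do the work, as an engineer would, in place of code of your own. Each camera call takes 0.05 s, during which the arm holds its last target. There are 200 camera calls.

### The job

Pack the two wedge-shaped white canisters into the shallow wooden tray, head to tail with their sloping sides facing each other, so that together they fill it. Both must stand upright and flat on the tray's floor, and keep them upright on the way. The canisters with straight, parallel sides do not belong in it.

Things in the scene. Friction and masses are not known exactly. Their poses are not given: they have to be found in the camera images.
- wedge_a: White wedge-shaped canister, red cap, 0.25-0.5 kg, upright on the table. Origin: underside, below the middle of the handle; z up, x to the narrow end, y to the sloping side. Body 100 mm tall, 165 long: broad end at x=-73 mm (y -31 to +49), narrow end at x=+92 (y -31 to +9); side y=-31 straight, the other slopes. Handle and cap: see wedge_b. Two other canisters are plain rectangles from above.
- wedge_b: Second canister, identical to wedge_a in sizes, origin and axes, also upright on the table. On both: the handle is a level bar along x above the origin, 70 mm long, 16 wide (y), 14 thick, its middle 136 mm above the underside, 29 mm free below it, posts under its ends 42 mm apart in the clear. Round cap 30 mm across at x=-44, y=+26 mm, top 122 mm high. The handle is the highest part (143 mm).
- tray: Shallow empty wooden tray fixed to the table. Origin: centre of its underside; x along the longer side, z up. Inside 185 mm (x) by 146 mm (y); floor 8 mm thick, walls 8 mm, rims 28 mm high. The wedges fit only along x, pointing opposite ways, each straight side along a long wall: 20 mm spare in length, 26 mm in width. Either canister on either side.
There are look-alikes about, which are no part of the job. Leave any blue or yellow look-alike of the wedge_a alone. What is shaped like the wedge_b but purple is not meant.

How it is judged:
At the end, for the whole second after the job is handed in: Both wedge canisters rest on the tray floor inside its walls (origin 3 to 14 mm above its underside, within 40 mm in x and 70 mm in y of its centre), upright within 4.5 deg, along tray x within 11 deg, each more than 45 mm to the other's sloping (+y) side, so pointing opposite ways (z of wedge_a in the frame of tray between 0.003 and 0.014 m and angle between each of wedge_a, wedge_b's own z axis and vertical below 0.08 rad and angle between the x axis of each of wedge_a, wedge_b and the x axis of tray, either way round below 0.2 rad and x of wedge_a in the frame of tray between -0.04 and 0.04 m and y of wedge_a in the frame of tray between -0.07 and 0.07 m and linear speed of each of wedge_a, wedge_b below 0.02 m/s and z of wedge_b in the frame of tray between 0.003 and 0.014 m and x of wedge_b in the frame of tray between -0.04 and 0.04 m and y of wedge_b in the frame of tray between -0.07 and 0.07 m and y of wedge_b in the frame of wedge_a above 0.045 m and y of wedge_a in the frame of wedge_b above 0.045 m); the robot touches nothing.
It fails at once if one wedge canister is tipped over (leans more than about 35 degrees) (angle between wedge_a's own z axis and vertical above 0.6 rad).
It fails at once if the other wedge canister is tipped over (leans more than about 35 degrees) (angle between wedge_b's own z axis and vertical above 0.6 rad).
It also fails if it takes over 62 s, if anything falls off the work surface, if the arm or the gripper's body presses on something with over 40 N, if the wrist force passes 120 N, or if a joint passes its speed limit or range.

## Working session

There is one attempt and no reset: what is moved stays moved. The work goes in short steps, Python scripts to look and compute and a tool call to move; the robot and the scene stay as the last step left them, time stands still between calls to the robot, and variables do not carry over. Pictures are saved under pics/ and viewed, about 8 in all and at most 12, crops included, and the job is handed in when it is done.

Besides the shell and the picture viewer there is one more tool, called after "Call:" as name(argument=value, ...), one argument or row to a line, values as JSON. play_rows: Moves the arm, as the interface text tells. Its arguments: {"type":"object","properties":{"increments":{"type":"array"}},"required":["increments"]}

```bash
ls; mkdir -p pics; cat > h.py <<'E'
import numpy as np, cv2
from plant import manip
def cal(n):
    c=manip.get_calibration(n); c['T']=np.array(c['T']); return c
def ray(c,u,v):
    x=(u-c['cx'])/c['fx'];y=(v-c['cy'])/c['fy'];a,b=x,y
    for _ in range(20):
        s=1+c['k1']*(a*a+b*b);a,b=x/s,y/s
    return c['T'][:3,:3]@np.array([a,b,1.])
def onz(c,u,v,z):
    d=ray(c,u,v);o=c['T'][:3,3];return o+d*(z-o[2])/d[2]
def proj(c,P):
    q=np.linalg.inv(c['T'])@np.append(P,1);a,b=q[:2]/q[2];s=1+c['k1']*(a*a+b*b)
    return np.array([c['fx']*a*s+c['cx'],c['fy']*b*s+c['cy']])
def w(c,p): return (c['T']@np.append(p,1))[:3]
E
cat > a.py <<'E'
from h import *
np.set_printoptions(precision=3,suppress=True)
for n in ['scene','side']:
    c=cal(n);cv2.imwrite(f'pics/{n}0.png',manip.grab_frame(n)); print(n,c['T'][:3,3])
    for q in ['wedge_a','tray']:
        for f in ('tip_of','boxes_of'):
            for r in getattr(manip,f)(q,n): 
                P=w(c,r['xyz']);print(n,q,f,round(r['p'],2),P,proj(c,P).round())
s=manip.state();print(s['time'],s['tool_pos'],s['tool_rot'],s['gripper_width'])
E
python3 a.py
```

```text
pics
scene [1.263 0.02  1.464]
scene wedge_a tip_of 0.89 [ 0.603  0.272 -0.001] [410. 265.]
scene wedge_a tip_of 0.78 [ 0.627 -0.26  -0.001] [251. 268.]
scene wedge_a tip_of 0.77 [ 0.323 -0.535  0.   ] [186. 189.]
scene wedge_a tip_of 0.56 [ 0.6    0.539 -0.   ] [489. 266.]
scene wedge_a boxes_of 0.92 [ 0.637 -0.251  0.098] [249. 258.]
scene wedge_a boxes_of 0.92 [0.633 0.529 0.101] [496. 262.]
scene wedge_a boxes_of 0.79 [0.198 0.308 0.093] [417. 152.]
scene wedge_a boxes_of 0.61 [0.625 0.266 0.097] [413. 259.]
scene wedge_a boxes_of 0.6 [ 0.346 -0.524  0.096] [181. 180.]
scene tray tip_of 0.9 [ 0.559 -0.012  0.001] [326. 251.]
scene tray boxes_of 0.59 [ 0.559 -0.011  0.009] [326. 250.]
side [-0.208  0.736  0.666]
side wedge_a tip_of 0.94 [0.598 0.534 0.002] [124. 283.]
side wedge_a tip_of 0.89 [ 0.319 -0.536  0.   ] [422. 158.]
side wedge_a tip_of 0.78 [ 0.179  0.31  -0.   ] [312. 309.]
side wedge_a tip_of 0.77 [ 0.626 -0.262 -0.   ] [318. 163.]
side wedge_a boxes_of 0.95 [0.155 0.34  0.087] [310. 295.]
side wedge_a boxes_of 0.89 [ 0.605 -0.228  0.08 ] [317. 148.]
side wedge_a boxes_of 0.78 [0.587 0.288 0.079] [204. 214.]
side wedge_a boxes_of 0.62 [ 0.305 -0.529  0.096] [428. 138.]
side wedge_a boxes_of 0.56 [0.563 0.545 0.103] [113. 261.]
side tray tip_of 0.75 [ 0.56  -0.014  0.   ] [287. 195.]
side tray boxes_of 0.62 [ 0.559 -0.016  0.01 ] [288. 192.]
0.5 [ 0.141 -0.609  0.405] [-0.     0.994  0.114  0.   ] 0.999961798837545
```

View pics/scene0.png

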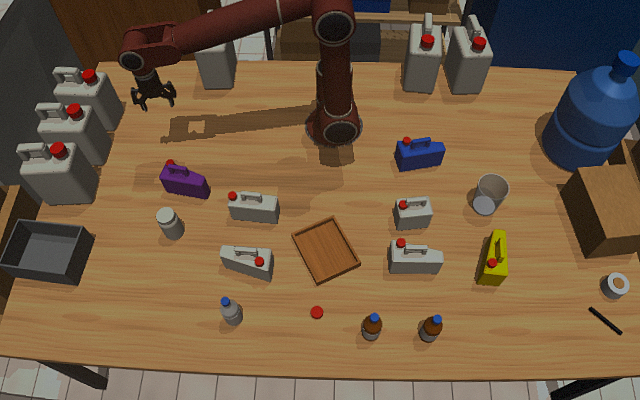

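```bash
python3 - <<'E'
import cv2
i=cv2.imread('pics/scene0.png')
b=cv2.resize(i[215:315,215:300],None,fx=4.6,fy=4.6,interpolation=2)
c=cv2.resize(i[215:315,380:465],None,fx=4.6,fy=4.6,interpolation=2)
cv2.imwrite('pics/crop0.png',cv2.hconcat([b,c]))
E
```

```text
(no output)
```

The scene picture shows four white candidates with red caps at (254,207), (248,262), (412,212) and (415,257), plus purple (185,180), blue (420,154) and yellow (492,258). The tray is at (326,250). The networks pick (248,262) and (415,257); I'll check all four in one crop.

```bash
python3 - <<'E'
import cv2
i=cv2.imread('pics/scene0.png')
f=lambda a:cv2.resize(a,None,fx=5,fy=5,interpolation=2)
b=f(i[180:290,212:290]);c=f(i[180:290,380:458])
cv2.imwrite('pics/crop0.png',cv2.hconcat([b,c]))
E
```

```text
(no output)
```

View pics/crop0.png

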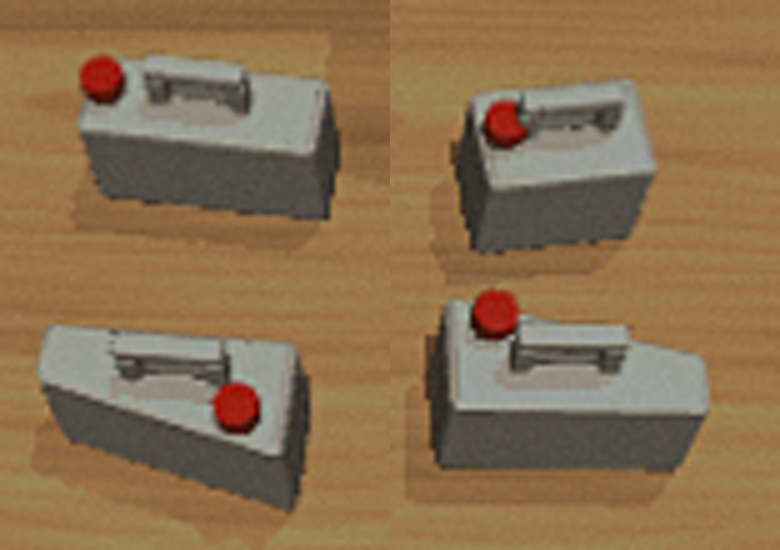

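Top left and top right are plain rectangles: their sides are parallel. Bottom left (248,262) and bottom right (415,257) taper from broad to narrow, with the cap at the broad end on the sloping side. Those two are the wedges: wedge L has its narrow end toward −y, wedge R toward +y. Next I'll fit their silhouettes and the tray.

```bash
cat > fit.py <<'E'
from h import *
from scipy.optimize import minimize
np.set_printoptions(precision=4,suppress=True)
B=[(x,y,z) for z in(0,.1) for x,y in((-.073,-.031),(.092,-.031),(.092,.009),(-.073,.049))]
H=[(x,y,z) for z in(.1,.143) for x in(-.035,.035) for y in(-.008,.008)]
C=[(-.044+.015*np.cos(t),.026+.015*np.sin(t),z) for z in(.1,.122) for t in np.linspace(0,6.28,12)]
def tf(p,P):
    c,s=np.cos(p[2]),np.sin(p[2]);P=np.array(P)
    return np.c_[c*P[:,0]-s*P[:,1]+p[0],s*P[:,0]+c*P[:,1]+p[1],P[:,2]]
S=4
def render(c,p,shape):
    m=np.zeros((shape[0]*S,shape[1]*S),np.uint8)
    for G in(B,H,C):
        q=np.array([proj(c,X) for X in tf(p,G)])*S+S/2
        cv2.fillConvexPoly(m,cv2.convexHull(q.astype(np.int32)),1)
    return m
def mask(im):
    h=cv2.cvtColor(im,cv2.COLOR_BGR2HSV);H_,s,v=cv2.split(h)
    red=((H_<6)|(H_>172))&(s>170)
    return ((((s<75)&(v>25))|red)*1).astype(np.uint8)
def fit(views,p0):
    def cost(p):
        t=0
        for c,M in views:
            r=render(c,p,M.shape);k=cv2.dilate(render(c,p0,M.shape),np.ones((S*20,)*2))
            Mb=cv2.resize(M,None,fx=S,fy=S,interpolation=0)&k
            t+=1-(r&Mb).sum()/max(1,(r|Mb).sum())
        return t
    b=None
    for _ in range(2):
        b=minimize(cost,p0 if b is None else b.x,method='Nelder-Mead',options=dict(initial_simplex=np.array([(p0 if b is None else b.x)+np.array(d) for d in((0,0,0),(.012,0,0),(0,.012,0),(0,0,.15))]),maxiter=60))
    return b.x,b.fun
E
cat > b.py <<'E'
from fit import *
V={n:cv2.imread(f'pics/{n}0.png') for n in('scene','side')}
for nm,p0 in(('L',(.627,-.261,-1.65)),('R',(.603,.272,1.57))):
    p0=np.array(p0)
    for vs in(['scene'],['side'],['scene','side']):
        print(nm,vs,*fit([(cal(n),mask(V[n])) for n in vs],p0))
f=lambda a:cv2.resize(a,(400,400),interpolation=2)
cv2.imwrite('pics/tray.png',cv2.hconcat([f(V['scene'][205:295,285:375]),f(V['side'][145:235,240:330])]))
m=mask(V['scene']);print(m[240:290,215:285].sum())
E
python3 b.py
```

```text
L ['scene'] [ 0.6258 -0.258  -1.6459] 0.09251952653192685
L ['side'] [ 0.632 -0.271 -1.521] 0.30996309963099633
L ['scene', 'side'] [ 0.6267 -0.2585 -1.6126] 0.4239137277989622
R ['scene'] [0.6031 0.2696 1.5594] 0.11383126878252581
R ['side'] [0.5898 0.267  1.3026] 0.2752432661119729
R ['scene', 'side'] [0.6013 0.2687 1.5319] 0.42648982821567283
1409
```

View pics/tray.png

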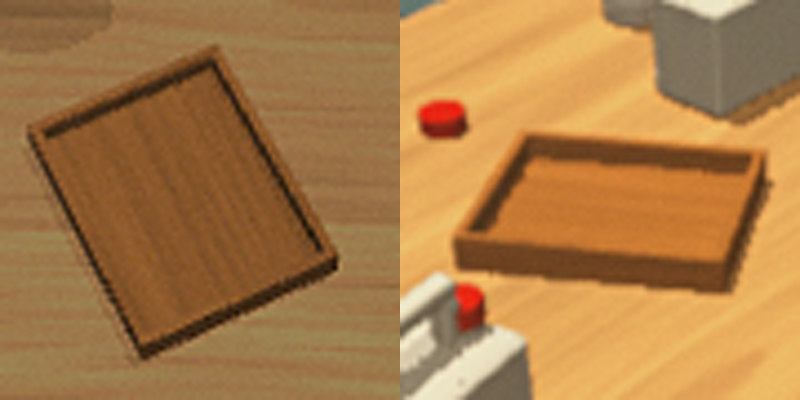

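The tray crop shows all four rim corners in both views: scene crop (28,130), (217,47), (338,258), (140,348); side crop (122,133), (367,150), (330,270), (55,240).

```bash
cat > c.py <<'E'
from fit import *
from scipy.optimize import least_squares
K=90/400
def pts(l,o): return [((u+.5)*K-.5+o[0],(v+.5)*K-.5+o[1]) for u,v in l]
D={'scene':pts([(28,130),(217,47),(338,258),(140,348)],(285,205)),'side':pts([(122,133),(367,150),(330,270),(55,240)],(240,145))}
for n,d in D.items():
    P=np.array([onz(cal(n),u,v,.028) for u,v in d]);m=P[:,:2].mean(0)
    e=np.diff(np.r_[P,P[:1]],axis=0);L=np.hypot(e[:,0],e[:,1])
    print(n,'centre',m,'sides',L,'dirs',np.degrees(np.arctan2(e[:,1],e[:,0])))
E
python3 c.py
```

```text
scene centre [ 0.5604 -0.0132] sides [0.1618 0.2001 0.1614 0.1979] dirs [ 118.4387   27.7884  -62.3351 -152.0716]
side centre [ 0.5511 -0.0146] sides [0.1991 0.1706 0.2038 0.1605] dirs [-150.9513  120.0248   26.2109  -61.52  ]
```

```bash
cat > plan.py <<'E'
# usage: plan.py x y z yawdeg mm_per_row
import sys
from h import *
from scipy.spatial.transform import Rotation as R
x,y,z,yd,st=map(float,sys.argv[1:6])
s=manip.state();q=s['tool_rot'];M=R.from_quat([q[1],q[2],q[3],q[0]]).as_matrix()
p=np.array(s['tool_pos']);yaw=np.arctan2(M[1,0],M[0,0])
print('t',round(s['time'],2),'pos',p.round(4),'yaw',round(np.degrees(yaw),2),'tilt',round(np.degrees(np.arccos(-M[2,2])),2),'grip',round(s['gripper_width'],3),'F',np.round(s['contact_force'],1))
d=np.array([x,y,z])-p;dy=(np.radians(yd)-yaw+np.pi)%(2*np.pi)-np.pi
n=max(1,int(np.ceil(max(np.linalg.norm(d)*1000/st,abs(np.degrees(dy))/7.1))));k=int(np.ceil(n/5));n=max(n,k*5-4)
print('rows',n)
for i in range(k):
    a=yaw+dy*min(1,5*i/n);m=min(5,n-5*i)
    for j in range(1,m+1):
        f=d*j/n*1000;print((f[0]*np.cos(a)+f[1]*np.sin(a)).round(1),(f[0]*np.sin(a)-f[1]*np.cos(a)).round(1),(-f[2]).round(1),(-dy*j/n).round(4))
    print()
E
python3 plan.py .626 -.258 .405 85.7 39
```

```text
t 0.5 pos [ 0.1412 -0.6088  0.4047] yaw 13.05 tilt 0.0 grip 1.0 F [-0.4 -1.1 -0.2]
rows 16
34.5 -14.5 -0.0 -0.0792
68.9 -29.0 -0.0 -0.1585
103.4 -43.5 -0.1 -0.2377
137.9 -58.1 -0.1 -0.317
172.4 -72.6 -0.1 -0.3962

37.4 -0.1 -0.0 -0.0792
74.8 -0.2 -0.0 -0.1585
112.2 -0.3 -0.1 -0.2377
149.6 -0.4 -0.1 -0.317
187.0 -0.4 -0.1 -0.3962

34.5 14.4 -0.0 -0.0792
69.1 28.7 -0.0 -0.1585
103.6 43.1 -0.1 -0.2377
138.2 57.4 -0.1 -0.317
172.7 71.8 -0.1 -0.3962

26.3 26.6 -0.0 -0.0792
```

Call:
play_rows(
  increments=[
    {"offset": [34.5, -14.5, 0], "twist": -0.08, "grip": 1},
    {"offset": [69, -29, 0], "twist": -0.16, "grip": 1},
    {"offset": [103.5, -43.5, 0], "twist": -0.24, "grip": 1},
    {"offset": [138, -58, 0], "twist": -0.317, "grip": 1},
    {"offset": [172.5, -72.5, 0], "twist": -0.396, "grip": 1},
  ],
)

```text
time: 0.92
tool_pos: [0.2939, -0.4981, 0.4049]
tool_rot: [0.0, 0.951, 0.308, 0.0]
contact_force: [1.5, -0.9, -0.7]
gripper_width: 1.003
```

Call:
play_rows(
  increments=[
    {"offset": [37.5, 0, 0], "twist": -0.08, "grip": 1},
    {"offset": [75, 0, 0], "twist": -0.16, "grip": 1},
    {"offset": [112, 0, 0], "twist": -0.24, "grip": 1},
    {"offset": [149.5, 0, 0], "twist": -0.317, "grip": 1},
    {"offset": [187, 0, 0], "twist": -0.396, "grip": 1},
  ],
)

```text
time: 1.33
tool_pos: [0.4458, -0.3887, 0.405]
tool_rot: [0.0, 0.872, 0.49, 0.0]
contact_force: [0.5, -0.7, -0.2]
gripper_width: 0.995
```

Call:
play_rows(
  increments=[
    {"offset": [34.5, 14.5, 0], "twist": -0.08, "grip": 1},
    {"offset": [69, 28.5, 0], "twist": -0.16, "grip": 1},
    {"offset": [103.5, 43, 0], "twist": -0.24, "grip": 1},
    {"offset": [138, 57.5, 0], "twist": -0.317, "grip": 1},
    {"offset": [172.5, 72, 0], "twist": -0.396, "grip": 1},
  ],
)

```text
time: 1.75
tool_pos: [0.5976, -0.2793, 0.4048]
tool_rot: [0.0, 0.758, 0.652, 0.0]
contact_force: [-0.6, -1.7, 0.3]
gripper_width: 1.002
```

Call:
play_rows(
  increments=[
    {"offset": [26, 26.5, 0], "twist": -0.08, "grip": 1},
    {"offset": [26, 26.5, 0], "twist": -0.08, "grip": 1},
    {"offset": [26, 26.5, 0], "twist": -0.08, "grip": 1},
  ],
)

```text
time: 2.0
tool_pos: [0.6277, -0.2576, 0.4043]
tool_rot: [-0.0, 0.732, 0.681, -0.0]
contact_force: [0.2, 0.8, -0.2]
gripper_width: 1.003
```

```bash
cat > wr.py <<'E'
import sys
from fit import *
tag=sys.argv[1];p0=np.array(list(map(float,sys.argv[2:5])))
c=cal('wrist');im=manip.grab_frame('wrist');m=mask(im)
p,f=fit([(c,m)],p0);print('fit',p,np.degrees(p[2]),'cost',f)
for r in manip.tip_of('wedge_a','wrist'): print(round(r['p'],2),w(c,r['xyz']))
for r in manip.tip_of('tray','wrist'): print('tray',round(r['p'],2),w(c,r['xyz']))
k=render(c,p,m.shape);ct,_=cv2.findContours(k,0,1)
o=cv2.resize(im,(800,500));cv2.drawContours(o,[(x*(800/(640*S))).astype(int) for x in ct],-1,(0,255,0),1)
cv2.imwrite(f'pics/w{tag}.png',o)
E
python3 plan.py .626 -.258 .405 85.7 39; python3 wr.py 1 .6258 -.258 -1.646
```

```text
t 2.0 pos [ 0.6277 -0.2576  0.4043] yaw 85.86 tilt 0.03 grip 1.003 F [ 0.2  0.8 -0.2]
rows 1
-0.5 -1.7 -0.7 0.0029

fit [ 0.6268 -0.257  -1.6244] -93.0718274473149 cost 0.033106495206560616
0.82 [ 0.6299 -0.2595  0.0059]
0.8 [ 0.324  -0.5324  0.0067]
```

View pics/w1.png

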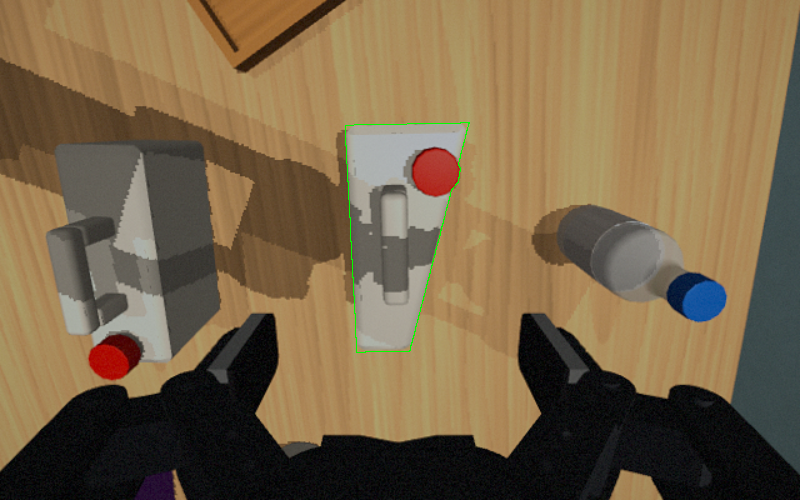

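The wrist view shows the wedge at (400,245) with the fit outline right on it; the fingers are clear of the rectangular canister on the left and the bottle on the right. I'll go down on the handle.

```bash
python3 plan.py .6268 -.257 .290 86.9 23
```

```text
t 2.15 pos [ 0.6259 -0.2597  0.4046] yaw 85.63 tilt 0.02 grip 1.002 F [-0.1 -0.8  0.5]
rows 5
0.6 0.1 22.9 -0.0044
1.1 0.3 45.9 -0.0088
1.7 0.4 68.8 -0.0133
2.2 0.6 91.7 -0.0177
2.8 0.7 114.6 -0.0221
```

Call:
play_rows(
  increments=[
    {"offset": [1, 0.3, 23], "twist": -0.004, "grip": 1},
    {"offset": [1, 0.3, 46], "twist": -0.009, "grip": 1},
    {"offset": [1.5, 0.5, 69], "twist": -0.013, "grip": 1},
    {"offset": [1.5, 0.5, 92], "twist": -0.018, "grip": 1},
    {"offset": [1.5, 0.5, 114], "twist": -0.022, "grip": 1},
  ],
)

```text
time: 2.57
tool_pos: [0.6258, -0.2589, 0.2898]
tool_rot: [0.0, 0.726, 0.687, -0.0]
contact_force: [0.5, -0.5, 0.1]
gripper_width: 0.997
```

Call:
play_rows(
  increments=[
    {"offset": [0, 0, 0], "twist": 0, "grip": 0.6},
    {"offset": [0, 0, 0], "twist": 0, "grip": 0.3},
    {"offset": [0, 0, 0], "twist": 0, "grip": 0.05},
    {"offset": [0, 0, 0], "twist": 0, "grip": 0.05},
    {"offset": [0, 0, 0], "twist": 0, "grip": 0.05},
  ],
)

```text
time: 2.98
tool_pos: [0.6275, -0.2582, 0.2933]
tool_rot: [0.002, 0.726, 0.688, 0.001]
contact_force: [0.1, -0.3, 0.4]
gripper_width: 0.303
```

Call:
play_rows(
  increments=[
    {"offset": [0, 0, 0], "twist": 0, "grip": 0.05},
    {"offset": [0, 0, 0], "twist": 0, "grip": 0.05},
    {"offset": [0, 0, 0], "twist": 0, "grip": 0.05},
    {"offset": [0, 0, 0], "twist": 0, "grip": 0.05},
    {"offset": [0, 0, 0], "twist": 0, "grip": 0.05},
  ],
)

```text
time: 3.4
tool_pos: [0.6274, -0.258, 0.2929]
tool_rot: [0.001, 0.726, 0.688, 0.0]
contact_force: [-2.2, -0.1, 5.2]
gripper_width: 0.174
```

Call:
play_rows(
  increments=[
    {"offset": [0, 0, -6], "twist": 0, "grip": 0.05},
    {"offset": [0, 0, -18], "twist": 0, "grip": 0.05},
    {"offset": [0, 0, -34], "twist": 0, "grip": 0.05},
    {"offset": [0, 0, -50], "twist": 0, "grip": 0.05},
    {"offset": [0, 0, -60], "twist": 0, "grip": 0.05},
  ],
)

```text
time: 3.82
tool_pos: [0.6272, -0.2576, 0.3525]
tool_rot: [0.001, 0.726, 0.688, 0.0]
contact_force: [1.2, -0.9, -2.6]
gripper_width: 0.173
```

```bash
python3 plan.py .5515 .0232 .355 27.9 20; python3 wr.py 2 .6268 -.257 -1.624
```

```text
t 3.82 pos [ 0.6272 -0.2576  0.3525] yaw 86.97 tilt 0.08 grip 0.173 F [ 1.2 -0.9 -2.6]
rows 15
18.4 -6.0 -0.2 0.0687
36.9 -12.1 -0.3 0.1375
55.3 -18.1 -0.5 0.2062
73.7 -24.1 -0.7 0.2749
92.1 -30.2 -0.8 0.3437

15.3 -11.9 -0.2 0.0687
30.6 -23.8 -0.3 0.1375
46.0 -35.7 -0.5 0.2062
61.3 -47.5 -0.7 0.2749
76.6 -59.4 -0.8 0.3437

10.4 -16.4 -0.2 0.0687
20.8 -32.7 -0.3 0.1375
31.3 -49.1 -0.5 0.2062
41.7 -65.4 -0.7 0.2749
52.1 -81.8 -0.8 0.3437

fit [ 0.6342 -0.2569 -1.609 ] -92.19124514267789 cost 0.22477272484483335
0.55 [ 0.6277 -0.2574  0.0633]
```

View pics/w2.png

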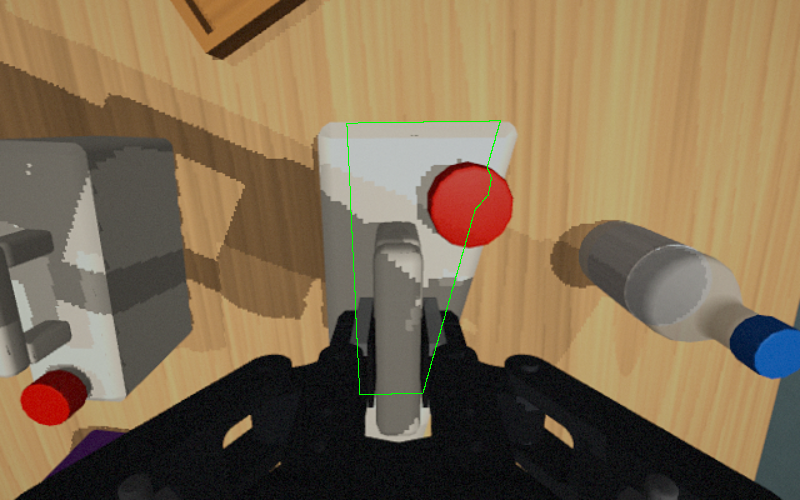

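The wedge hangs level in the jaws, about 60 mm up (the green outline assumes table height and can be ignored). I'll carry it over the tray.

Call:
play_rows(
  increments=[
    {"offset": [18.5, -6, 0], "twist": 0.069, "grip": 0.05},
    {"offset": [37, -12, 0], "twist": 0.1375, "grip": 0.05},
    {"offset": [55.5, -18, 0], "twist": 0.206, "grip": 0.05},
    {"offset": [73.5, -24, 0], "twist": 0.275, "grip": 0.05},
    {"offset": [92, -30, 0], "twist": 0.344, "grip": 0.05},
  ],
)

```text
time: 4.38
tool_pos: [0.6012, -0.1633, 0.3486]
tool_rot: [-0.001, 0.834, 0.552, -0.001]
contact_force: [0.4, -0.4, -4.7]
gripper_width: 0.173
```

Call:
play_rows(
  increments=[
    {"offset": [15.5, -12, 0], "twist": 0.069, "grip": 0.05},
    {"offset": [30.5, -24, 0], "twist": 0.1375, "grip": 0.05},
    {"offset": [46, -35.5, 0], "twist": 0.206, "grip": 0.05},
    {"offset": [61.5, -47.5, 0], "twist": 0.275, "grip": 0.05},
    {"offset": [76.5, -59.5, 0], "twist": 0.344, "grip": 0.05},
  ],
)

```text
time: 4.8
tool_pos: [0.5759, -0.0696, 0.3488]
tool_rot: [-0.001, 0.916, 0.402, -0.001]
contact_force: [0.1, -0.1, -4.1]
gripper_width: 0.173
```

Call:
play_rows(
  increments=[
    {"offset": [12, -19, 0], "twist": 0.069, "grip": 0.05},
    {"offset": [23, -36, 0], "twist": 0.1375, "grip": 0.05},
    {"offset": [35, -55, 0], "twist": 0.206, "grip": 0.05},
    {"offset": [45, -72, 0], "twist": 0.275, "grip": 0.05},
    {"offset": [52, -82, 0], "twist": 0.344, "grip": 0.05},
  ],
)

```text
time: 5.22
tool_pos: [0.55, 0.0247, 0.3488]
tool_rot: [-0.001, 0.971, 0.239, -0.002]
contact_force: [-0.1, 0.0, -2.8]
gripper_width: 0.171
```

Call:
play_rows(
  increments=[
    {"offset": [0, 0, 0], "twist": 0, "grip": 0.05},
    {"offset": [0, 0, 0], "twist": 0, "grip": 0.05},
  ],
)

```text
time: 5.38
tool_pos: [0.5508, 0.0235, 0.3493]
tool_rot: [-0.0, 0.97, 0.242, -0.001]
contact_force: [-0.1, -0.6, -3.8]
gripper_width: 0.173
```

```bash
cat > tr.py <<'E'
# tray model + held/placed wedges drawn over the cameras: args tag x y z yawdeg
import sys
from fit import *
tag=sys.argv[1];x,y,z,yd=map(float,sys.argv[2:6])
T=(.5604,-.0132,np.radians(27.9))
outs=[]
for n in('scene','side'):
    c=cal(n);im=manip.grab_frame(n)
    for r in manip.tip_of('wedge_a',n):
        P=w(c,r['xyz'])
        if abs(P[0]-.56)<.13 and abs(P[1]+.01)<.13: print(n,round(r['p'],2),P)
    for r in manip.tip_of('tray',n): print(n,'tray',round(r['p'],2),w(c,r['xyz']))
    u,v=proj(c,(.56,-.01,.06)).astype(int);u0,v0=max(0,u-65),max(0,v-65);k=400/130
    o=cv2.resize(im[v0:v0+130,u0:u0+130],(400,400),interpolation=2)
    def dr(P,col):
        q=np.array([(proj(c,X)-(u0,v0)+.5)*k-.5 for X in P]);cv2.polylines(o,[q.round().astype(int)],True,col,1)
    for a,b,h in((.0925,.073,.028),(.1005,.081,.028)): dr(tf(T,[(a,b,h),(-a,b,h),(-a,-b,h),(a,-b,h)]),(0,255,0))
    p=(x,y,np.radians(yd));dr(tf(p,np.array(B[4:])+[0,0,z]),(255,0,255))
    outs.append(o)
cv2.imwrite(f'pics/t{tag}.png',cv2.hconcat(outs))
E
python3 plan.py .5515 .0232 .355 27.9 20|head -4; python3 tr.py 1 .5515 .0232 .06 -152.1
```

```text
t 5.38 pos [0.5508 0.0235 0.3493] yaw 27.98 tilt 0.12 grip 0.173 F [-0.1 -0.6 -3.8]
rows 1
0.5 0.6 -5.7 0.0015

scene 0.87 [0.5501 0.0257 0.0558]
scene tray 0.64 [ 0.5607 -0.0105  0.0022]
side 0.68 [0.5513 0.0203 0.0576]
side tray 0.56 [ 0.5626 -0.0156  0.0002]
```

View pics/t1.png

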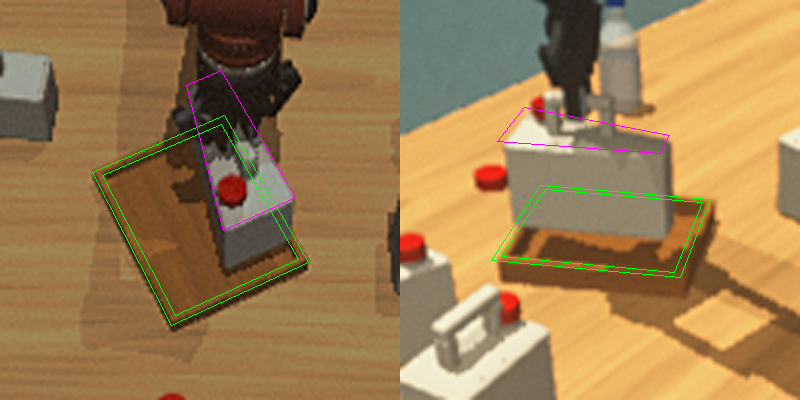

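The scene overlay matches the tray rim and the held wedge. The side overlay is shifted by about the same few pixels for both, so their relative pose agrees. I'll lower it about 48 mm.

Call:
play_rows(
  increments=[
    {"offset": [0, 0, 10], "twist": 0, "grip": 0.05},
    {"offset": [0, 0, 20], "twist": 0, "grip": 0.05},
    {"offset": [0, 0, 30], "twist": 0, "grip": 0.05},
    {"offset": [0, 0, 38], "twist": 0, "grip": 0.05},
    {"offset": [0, 0, 43], "twist": 0, "grip": 0.05},
  ],
)

```text
time: 6.1
tool_pos: [0.5506, 0.0231, 0.3051]
tool_rot: [-0.001, 0.971, 0.241, -0.002]
contact_force: [0.3, -0.3, -3.0]
gripper_width: 0.173
```

Call:
play_rows(
  increments=[
    {"offset": [0, 0, 1.5], "twist": 0, "grip": 0.05},
    {"offset": [0, 0, 3], "twist": 0, "grip": 0.05},
    {"offset": [0, 0, 4.5], "twist": 0, "grip": 0.05},
    {"offset": [0, 0, 4.5], "twist": 0, "grip": 0.05},
  ],
)

```text
time: 6.43
tool_pos: [0.5514, 0.0231, 0.3034]
tool_rot: [0.0, 0.971, 0.241, 0.0]
contact_force: [0.1, 0.4, -4.6]
gripper_width: 0.175
```

Call:
play_rows(
  increments=[
    {"offset": [0, 0, 1], "twist": 0, "grip": 0.05},
    {"offset": [0, 0, 2], "twist": 0, "grip": 0.05},
    {"offset": [0, 0, 3], "twist": 0, "grip": 0.05},
    {"offset": [0, 0, 3], "twist": 0, "grip": 0.05},
  ],
)

```text
time: 6.77
tool_pos: [0.5516, 0.0231, 0.3009]
tool_rot: [0.0, 0.971, 0.241, 0.001]
contact_force: [-0.8, 0.6, -0.9]
gripper_width: 0.175
```

Call:
play_rows(
  increments=[
    {"offset": [0, 0, 0.5], "twist": 0, "grip": 0.25},
    {"offset": [0, 0, 0.5], "twist": 0, "grip": 0.4},
    {"offset": [0, 0, 0.5], "twist": 0, "grip": 0.6},
    {"offset": [0, 0, 0.5], "twist": 0, "grip": 0.6},
    {"offset": [0, 0, 0.5], "twist": 0, "grip": 0.6},
  ],
)

```text
time: 7.18
tool_pos: [0.5514, 0.023, 0.3001]
tool_rot: [0.0, 0.971, 0.24, 0.0]
contact_force: [0.1, -1.0, 0.4]
gripper_width: 0.597
```

Call:
play_rows(
  increments=[
    {"offset": [0, 0, -10], "twist": 0, "grip": 0.6},
    {"offset": [0, 0, -35], "twist": 0, "grip": 0.6},
    {"offset": [0, 0, -65], "twist": 0, "grip": 0.6},
    {"offset": [0, 0, -95], "twist": 0, "grip": 0.8},
    {"offset": [0, 0, -105], "twist": 0, "grip": 1},
  ],
)

```text
time: 7.6
tool_pos: [0.5521, 0.023, 0.4113]
tool_rot: [0.001, 0.971, 0.241, 0.004]
contact_force: [0.6, -0.5, 1.2]
gripper_width: 0.864
```

```bash
python3 wr.py 3 .5515 .0232 -2.655; python3 plan.py .603 .2696 .405 89.3 36
```

```text
fit [ 0.552   0.0253 -2.6505] -151.8603042333824 cost 0.027123218602168042
0.7 [0.5578 0.0267 0.0127]
0.57 [0.603  0.2756 0.0033]
tray 0.92 [ 0.5586 -0.011   0.003 ]
t 7.75 pos [0.5514 0.023  0.4059] yaw 27.83 tilt 0.14 grip 1.002 F [-0.3  0.2 -0.6]
rows 9
17.9 -21.5 0.1 -0.1192
35.7 -43.1 0.2 -0.2384
53.6 -64.6 0.3 -0.3576
71.5 -86.2 0.4 -0.4768
89.3 -107.7 0.5 -0.596

26.9 -7.8 0.1 -0.1192
53.8 -15.6 0.2 -0.2384
80.6 -23.4 0.3 -0.3576
107.5 -31.2 0.4 -0.4768
```

View pics/w3.png

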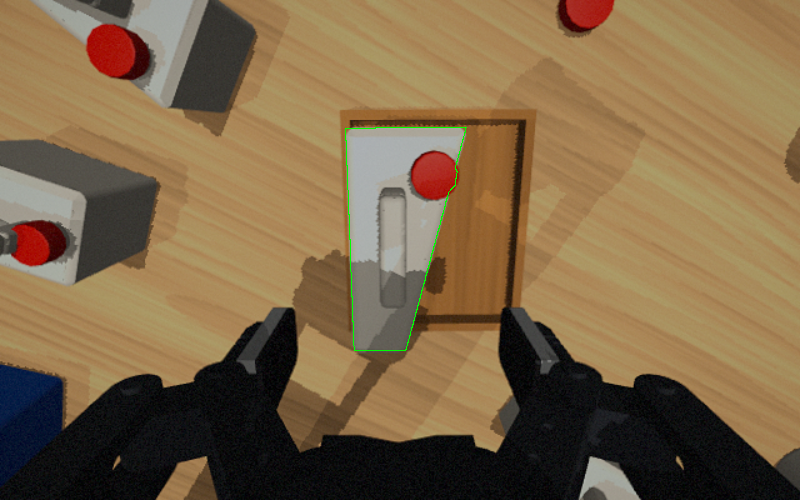

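The wedge stands in the tray along the left wall in this view, with the free slot on the right. I'll check the tray pose from its rim corners here: (340,110), (536,110), (521,330).

```bash
python3 - <<'E'
from fit import *
c=cal('wrist')
P=[onz(c,u/1.25,v/1.25,.028) for u,v in((340,110),(536,110),(521,330))]
a,b,d=[p[:2] for p in P];print(P,'centre',(a+d)/2,'sides',np.linalg.norm(a-b),np.linalg.norm(b-d),np.degrees(np.arctan2(*(b-d)[::-1])))
E
```

```text
[array([0.6057, 0.1041, 0.028 ]), array([ 0.6802, -0.0364,  0.028 ]), array([ 0.5074, -0.1325,  0.028 ])] centre [ 0.5566 -0.0142] sides 0.15901077699308483 0.19771365006968708 29.089574627907904
```

Call:
play_rows(
  increments=[
    {"offset": [18, -21.5, 0], "twist": -0.119, "grip": 1},
    {"offset": [35.5, -43, 0], "twist": -0.238, "grip": 1},
    {"offset": [53.5, -64.5, 0], "twist": -0.358, "grip": 1},
    {"offset": [71.5, -86, 0], "twist": -0.477, "grip": 1},
    {"offset": [89.5, -107.5, 0], "twist": -0.596, "grip": 1},
  ],
)

```text
time: 8.17
tool_pos: [0.5798, 0.161, 0.4015]
tool_rot: [-0.001, 0.856, 0.517, -0.002]
contact_force: [-0.1, 0.3, 0.5]
gripper_width: 1.003
```

Call:
play_rows(
  increments=[
    {"offset": [27, -8, 0], "twist": -0.119, "grip": 1},
    {"offset": [54, -15.5, 0], "twist": -0.238, "grip": 1},
    {"offset": [80.5, -23.5, 0], "twist": -0.358, "grip": 1},
    {"offset": [107.5, -31, 0], "twist": -0.477, "grip": 1},
    {"offset": [107.5, -31, 0], "twist": -0.477, "grip": 1},
  ],
)

```text
time: 8.58
tool_pos: [0.6029, 0.273, 0.4011]
tool_rot: [-0.002, 0.709, 0.705, -0.002]
contact_force: [0.1, -0.3, -0.5]
gripper_width: 1.0
```

Call:
play_rows(
  increments=[
    {"offset": [0, 0, 0], "twist": 0, "grip": 1},
    {"offset": [0, 0, 0], "twist": 0, "grip": 1},
  ],
)

```text
time: 8.75
tool_pos: [0.603, 0.2689, 0.4024]
tool_rot: [-0.001, 0.712, 0.702, -0.002]
contact_force: [0.2, 0.2, 0.8]
gripper_width: 0.996
```

```bash
python3 wr.py 4 .603 .2696 1.559; python3 plan.py .603 .2696 .290 89.3 24
```

```text
fit [0.6041 0.27   1.577 ] 90.35815661204771 cost 0.03340256636412786
0.58 [0.5552 0.025  0.0116]
t 8.9 pos [0.6033 0.2682 0.404 ] yaw 89.2 tilt 0.07 grip 0.997 F [-0.2 -0.2 -0.5]
rows 5
0.3 -0.1 22.8 -0.0003
0.5 -0.1 45.6 -0.0007
0.8 -0.2 68.4 -0.001
1.1 -0.2 91.2 -0.0014
1.4 -0.3 114.0 -0.0017
```

View pics/w4.png

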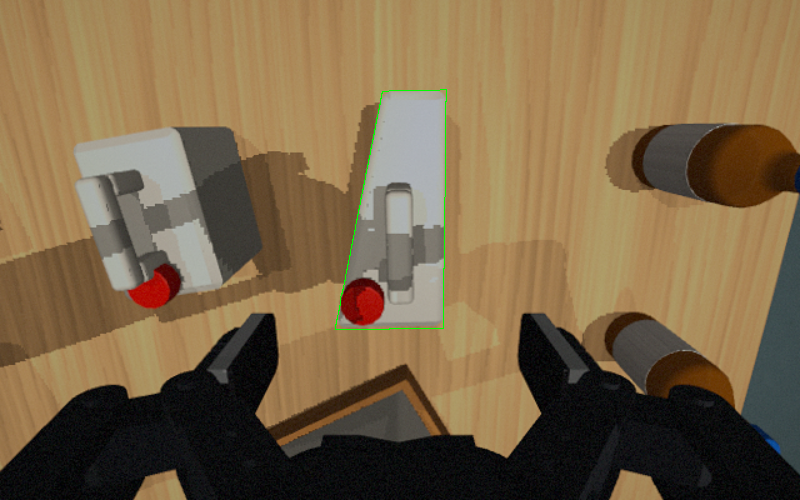

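The wrist view shows wedge R at (405,210) with a close fit at (0.604, 0.270), yaw 90.4°; both fingers have clear room. I'll grasp it.

Call:
play_rows(
  increments=[
    {"offset": [1, 0.5, 23], "twist": -0.01, "grip": 1},
    {"offset": [1, 0.5, 46], "twist": -0.02, "grip": 1},
    {"offset": [1.5, 0.5, 69], "twist": -0.02, "grip": 1},
    {"offset": [1.5, 0.5, 92], "twist": -0.02, "grip": 1},
    {"offset": [1.5, 0.5, 113], "twist": -0.02, "grip": 1},
  ],
)

```text
time: 9.32
tool_pos: [0.6037, 0.2697, 0.2905]
tool_rot: [-0.0, 0.705, 0.709, -0.0]
contact_force: [-0.6, 0.3, -0.3]
gripper_width: 1.001
```

Call:
play_rows(
  increments=[
    {"offset": [0, 0, 0], "twist": 0, "grip": 0.6},
    {"offset": [0, 0, 0], "twist": 0, "grip": 0.3},
    {"offset": [0, 0, 0], "twist": 0, "grip": 0.05},
    {"offset": [0, 0, 0], "twist": 0, "grip": 0.05},
    {"offset": [0, 0, 0], "twist": 0, "grip": 0.05},
  ],
)

```text
time: 9.73
tool_pos: [0.6045, 0.2709, 0.2942]
tool_rot: [0.001, 0.704, 0.71, 0.002]
contact_force: [-0.5, 0.2, -0.6]
gripper_width: 0.298
```

Call:
play_rows(
  increments=[
    {"offset": [0, 0, 0], "twist": 0, "grip": 0.05},
    {"offset": [0, 0, 0], "twist": 0, "grip": 0.05},
    {"offset": [0, 0, 0], "twist": 0, "grip": 0.05},
    {"offset": [0, 0, 0], "twist": 0, "grip": 0.05},
    {"offset": [0, 0, 0], "twist": 0, "grip": 0.05},
  ],
)

```text
time: 10.15
tool_pos: [0.6043, 0.2711, 0.2938]
tool_rot: [0.001, 0.704, 0.71, 0.001]
contact_force: [-1.5, -0.8, 6.9]
gripper_width: 0.175
```

Call:
play_rows(
  increments=[
    {"offset": [0, 0, -8], "twist": 0, "grip": 0.05},
    {"offset": [0, 0, -25], "twist": 0, "grip": 0.05},
    {"offset": [0, 0, -45], "twist": 0, "grip": 0.05},
    {"offset": [0, 0, -65], "twist": 0, "grip": 0.05},
    {"offset": [0, 0, -85], "twist": 0, "grip": 0.05},
  ],
)

```text
time: 10.57
tool_pos: [0.6035, 0.2707, 0.3765]
tool_rot: [-0.0, 0.704, 0.71, -0.001]
contact_force: [0.3, 0.4, -2.6]
gripper_width: 0.171
```

Call:
play_rows(
  increments=[
    {"offset": [0, 0, -20], "twist": 0, "grip": 0.05},
    {"offset": [0, 0, -40], "twist": 0, "grip": 0.05},
    {"offset": [0, 0, -60], "twist": 0, "grip": 0.05},
    {"offset": [0, 0, -78], "twist": 0, "grip": 0.05},
    {"offset": [0, 0, -90], "twist": 0, "grip": 0.05},
  ],
)

```text
time: 10.98
tool_pos: [0.6038, 0.2709, 0.4685]
tool_rot: [0.0, 0.704, 0.71, 0.001]
contact_force: [0.1, 0.3, -2.7]
gripper_width: 0.175
```

```bash
python3 plan.py .5675 -.0485 .465 28 22; python3 -c "
from h import *
c=cal('scene');manip.grab_frame('scene')
for r in manip.tip_of('wedge_a','scene'): print(round(r['p'],2),w(c,r['xyz']).round(3))"
```

```text
t 10.98 pos [0.6038 0.2709 0.4685] yaw 90.46 tilt 0.08 grip 0.175 F [ 0.1  0.3 -2.7]
rows 15
-21.3 -2.6 0.2 0.0727
-42.5 -5.2 0.5 0.1453
-63.8 -7.8 0.7 0.218
-85.1 -10.4 0.9 0.2907
-106.4 -13.0 1.2 0.3634

-20.8 5.1 0.2 0.0727
-41.6 10.3 0.5 0.1453
-62.4 15.4 0.7 0.218
-83.2 20.6 0.9 0.2907
-104.0 25.7 1.2 0.3634

-17.6 12.2 0.2 0.0727
-35.2 24.4 0.5 0.1453
-52.9 36.6 0.7 0.218
-70.5 48.8 0.9 0.2907
-88.1 61.0 1.2 0.3634

0.79 [0.185 0.313 0.001]
0.68 [0.552 0.025 0.006]
0.68 [ 0.321 -0.537 -0.002]
0.66 [ 0.599  0.54  -0.001]
0.65 [0.604 0.272 0.174]
```

Call:
play_rows(
  increments=[
    {"offset": [-18, -2, -2], "twist": 0.07, "grip": 0.05},
    {"offset": [-40, -5, -4], "twist": 0.145, "grip": 0.05},
    {"offset": [-62, -8, -6], "twist": 0.218, "grip": 0.05},
    {"offset": [-84.5, -10.5, -6], "twist": 0.291, "grip": 0.05},
    {"offset": [-106.5, -13, -6], "twist": 0.363, "grip": 0.05},
  ],
)

```text
time: 11.5
tool_pos: [0.5913, 0.1633, 0.4704]
tool_rot: [-0.001, 0.822, 0.57, -0.001]
contact_force: [0.8, -0.3, -2.4]
gripper_width: 0.173
```

Call:
play_rows(
  increments=[
    {"offset": [-21, 5, 0], "twist": 0.073, "grip": 0.05},
    {"offset": [-41.5, 10.5, 0], "twist": 0.145, "grip": 0.05},
    {"offset": [-62.5, 15.5, 0], "twist": 0.218, "grip": 0.05},
    {"offset": [-83, 20.5, 0], "twist": 0.291, "grip": 0.05},
    {"offset": [-104, 25.5, 0], "twist": 0.363, "grip": 0.05},
  ],
)

```text
time: 11.92
tool_pos: [0.5791, 0.0569, 0.4703]
tool_rot: [-0.001, 0.911, 0.412, -0.001]
contact_force: [0.1, -0.6, -3.0]
gripper_width: 0.175
```

Call:
play_rows(
  increments=[
    {"offset": [-20, 14, 0], "twist": 0.073, "grip": 0.05},
    {"offset": [-40, 28, 0], "twist": 0.145, "grip": 0.05},
    {"offset": [-59, 41, 0], "twist": 0.218, "grip": 0.05},
    {"offset": [-76, 53, 0], "twist": 0.291, "grip": 0.05},
    {"offset": [-88, 61, 0], "twist": 0.363, "grip": 0.05},
  ],
)

```text
time: 12.33
tool_pos: [0.5671, -0.0502, 0.4704]
tool_rot: [-0.0, 0.971, 0.24, -0.002]
contact_force: [-0.1, -0.1, -2.9]
gripper_width: 0.174
```

Call:
play_rows(
  increments=[
    {"offset": [0, 0, 0], "twist": 0, "grip": 0.05},
    {"offset": [0, 0, 0], "twist": 0, "grip": 0.05},
  ],
)

```text
time: 12.5
tool_pos: [0.5673, -0.0491, 0.4708]
tool_rot: [-0.001, 0.97, 0.242, -0.001]
contact_force: [1.0, 0.1, -1.8]
gripper_width: 0.178
```

```bash
python3 plan.py .5675 -.0485 .350 28 24; python3 tr.py 2 .5675 -.0485 .178 28
```

```text
t 12.5 pos [ 0.5673 -0.0491  0.4708] yaw 28.04 tilt 0.17 grip 0.178 F [ 1.   0.1 -1.8]
rows 6
0.1 -0.1 20.1 0.0001
0.1 -0.1 40.3 0.0002
0.2 -0.2 60.4 0.0004
0.3 -0.3 80.5 0.0005
0.4 -0.3 100.6 0.0006

0.1 -0.1 20.1 0.0001

scene 0.97 [0.5517 0.0222 0.0036]
scene 0.95 [ 0.5629 -0.045   0.1781]
scene tray 0.77 [ 0.5585 -0.0111  0.0006]
side 0.82 [0.5539 0.0194 0.0099]
side 0.78 [ 0.5645 -0.0484  0.1793]
side tray 0.74 [ 0.5596 -0.0185  0.0009]
```

View pics/t2.png

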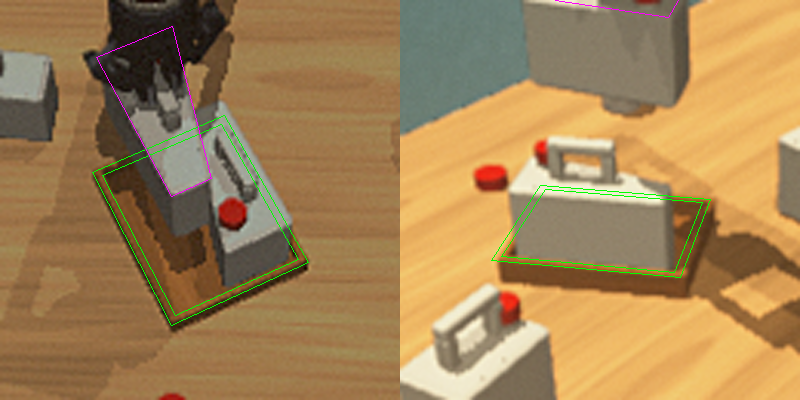

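The held wedge is level and over its slot on the left half of the tray, with the first wedge upright on the right. I'll lower it.

Call:
play_rows(
  increments=[
    {"offset": [0, 0, 15], "twist": 0, "grip": 0.05},
    {"offset": [0, 0, 35], "twist": 0, "grip": 0.05},
    {"offset": [0, 0, 57], "twist": 0, "grip": 0.05},
    {"offset": [0, 0, 80], "twist": 0, "grip": 0.05},
    {"offset": [0, 0, 100], "twist": 0, "grip": 0.05},
  ],
)

```text
time: 13.22
tool_pos: [0.5671, -0.0481, 0.3699]
tool_rot: [-0.0, 0.97, 0.243, -0.001]
contact_force: [-0.6, -0.5, -2.8]
gripper_width: 0.176
```

Call:
play_rows(
  increments=[
    {"offset": [0, 0, 16], "twist": 0, "grip": 0.05},
    {"offset": [0, 0, 32], "twist": 0, "grip": 0.05},
    {"offset": [0, 0, 46], "twist": 0, "grip": 0.05},
    {"offset": [0, 0, 56], "twist": 0, "grip": 0.05},
    {"offset": [0, 0, 63], "twist": 0, "grip": 0.05},
  ],
)

```text
time: 13.63
tool_pos: [0.5671, -0.0483, 0.3077]
tool_rot: [-0.001, 0.97, 0.243, -0.001]
contact_force: [0.2, 0.0, -2.5]
gripper_width: 0.173
```

Call:
play_rows(
  increments=[
    {"offset": [0, 0, 1.5], "twist": 0, "grip": 0.05},
    {"offset": [0, 0, 3], "twist": 0, "grip": 0.05},
    {"offset": [0, 0, 4], "twist": 0, "grip": 0.05},
    {"offset": [0, 0, 4], "twist": 0, "grip": 0.05},
  ],
)

```text
time: 13.97
tool_pos: [0.5679, -0.0486, 0.3066]
tool_rot: [0.0, 0.97, 0.242, 0.001]
contact_force: [-0.1, -0.3, -2.4]
gripper_width: 0.175
```

Call:
play_rows(
  increments=[
    {"offset": [0, 0, 1], "twist": 0, "grip": 0.05},
    {"offset": [0, 0, 2], "twist": 0, "grip": 0.05},
    {"offset": [0, 0, 3], "twist": 0, "grip": 0.05},
    {"offset": [0, 0, 3], "twist": 0, "grip": 0.05},
    {"offset": [0, 0, 3], "twist": 0, "grip": 0.05},
  ],
)

```text
time: 14.38
tool_pos: [0.5675, -0.0486, 0.3027]
tool_rot: [-0.0, 0.97, 0.242, -0.0]
contact_force: [-1.0, -0.3, -2.7]
gripper_width: 0.17
```

Call:
play_rows(
  increments=[
    {"offset": [0, 0, 1], "twist": 0, "grip": 0.05},
    {"offset": [0, 0, 2], "twist": 0, "grip": 0.05},
    {"offset": [0, 0, 2], "twist": 0, "grip": 0.05},
    {"offset": [0, 0, 2], "twist": 0, "grip": 0.05},
  ],
)

```text
time: 14.72
tool_pos: [0.5677, -0.0486, 0.3018]
tool_rot: [0.0, 0.97, 0.242, 0.0]
contact_force: [-4.5, 0.4, 4.9]
gripper_width: 0.172
```

Contact with the floor (force +4.9 N). I'll release and lift.

Call:
play_rows(
  increments=[
    {"offset": [0, 0, 0], "twist": 0, "grip": 0.25},
    {"offset": [0, 0, 0], "twist": 0, "grip": 0.4},
    {"offset": [0, 0, 0], "twist": 0, "grip": 0.5},
    {"offset": [0, 0, 0], "twist": 0, "grip": 0.5},
    {"offset": [0, 0, 0], "twist": 0, "grip": 0.5},
  ],
)

```text
time: 15.13
tool_pos: [0.5676, -0.0486, 0.3005]
tool_rot: [-0.0, 0.97, 0.242, 0.0]
contact_force: [-0.3, 0.2, 0.5]
gripper_width: 0.499
```

Call:
play_rows(
  increments=[
    {"offset": [0, 0, -10], "twist": 0, "grip": 0.5},
    {"offset": [0, 0, -35], "twist": 0, "grip": 0.5},
    {"offset": [0, 0, -65], "twist": 0, "grip": 0.5},
    {"offset": [0, 0, -100], "twist": 0, "grip": 0.5},
    {"offset": [0, 0, -130], "twist": 0, "grip": 0.5},
  ],
)

```text
time: 15.55
tool_pos: [0.5674, -0.0485, 0.4335]
tool_rot: [0.0, 0.97, 0.242, 0.001]
contact_force: [0.5, 0.8, -0.2]
gripper_width: 0.502
```

Call:
play_rows(
  increments=[
    {"offset": [-40, 0, -5], "twist": 0, "grip": 0.5},
    {"offset": [-60, 0, -10], "twist": 0, "grip": 0.5},
    {"offset": [-60, 0, -10], "twist": 0, "grip": 0.5},
  ],
)

```text
time: 15.8
tool_pos: [0.5129, -0.0778, 0.4439]
tool_rot: [0.001, 0.97, 0.242, 0.002]
contact_force: [0.3, -0.6, -0.7]
gripper_width: 0.502
```

```bash
python3 tr.py 3 .5675 -.0485 .008 28; python3 - <<'E'
import sys;sys.argv=['x']
from fit import *
c=cal('wrist');im=manip.grab_frame('wrist');cv2.imwrite('pics/w5.png',im)
# fit both (cam raised by -8mm floor height): shift world down
c['T'][2,3]-=.008;m=mask(im)
t=np.array([.559,-.0135]);a=np.radians(27.9);Ru=np.array([[np.cos(a),np.sin(a)],[-np.sin(a),np.cos(a)]])
P=[(.5515,.0232,-2.655),(.5675,-.0485,.487)]
from scipy.optimize import minimize
def cost(q):
    r=render(c,q[:3],m.shape)|render(c,q[3:],m.shape);Mb=cv2.resize(m,None,fx=S,fy=S,interpolation=0)&K
    return 1-(r&Mb).sum()/(r|Mb).sum()
q0=np.r_[P[0],P[1]];K=cv2.dilate(render(c,q0[:3],m.shape)|render(c,q0[3:],m.shape),np.ones((S*12,)*2))
si=np.vstack([q0]+[q0+d for d in np.diag([.008,.008,.08]*2)])
b=minimize(cost,q0,method='Nelder-Mead',options=dict(initial_simplex=si,maxiter=250))
for p in(b.x[:3],b.x[3:]): print(p,'in tray',Ru@(p[:2]-t),np.degrees(p[2]-a))
print('cost',b.fun);print(manip.state()['contact_force'])
s=np.hstack([cv2.imread('pics/t3.png'),]);o=cv2.resize(im,(480,300));z=np.zeros((600,800,3),np.uint8);z[:300,:600]=cv2.resize(s,(600,300));z[300:,:480]=o
cv2.imwrite('pics/f.png',z)
E
```

```text
scene 0.98 [ 0.566  -0.0484  0.0068]
scene 0.58 [0.5516 0.0232 0.0054]
scene tray 0.93 [ 0.5576 -0.011  -0.0012]
side 0.68 [0.5529 0.0192 0.0082]
side tray 0.89 [ 0.5597 -0.0167  0.0017]
[ 0.5544  0.0262 -2.6534] in tray [0.0145 0.0372] -179.92938667591108
[ 0.567  -0.0475  0.4906] in tray [-0.0088 -0.0338] 0.21146997951177754
cost 0.036633929170674984
[-0.3904  0.7185  0.1827]
```

View pics/f.png

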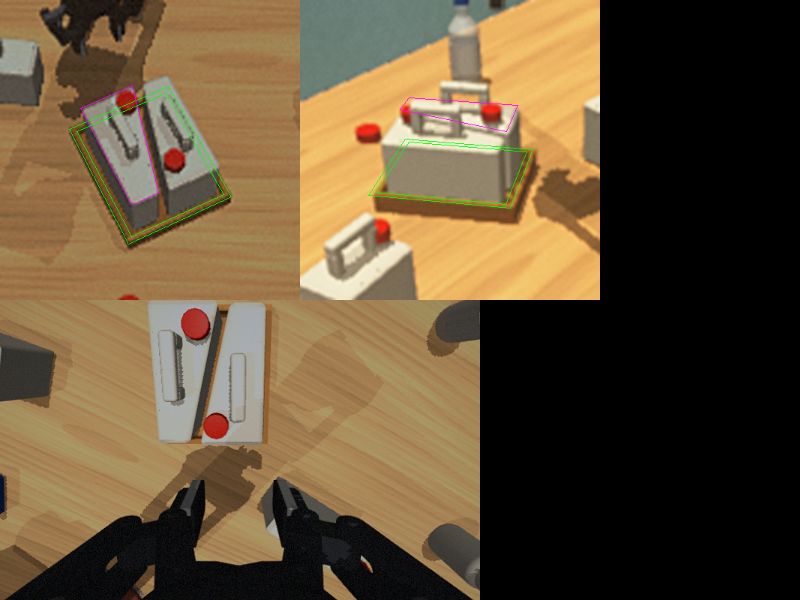

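The pictures show both wedges level in the tray, antiparallel with an even gap, and the arm clear of them. Handing in.

```bash
python3 -c "
from plant import manip
print(manip.job_done())"
```

```text
the job is handed in; nothing more can be done
None
```

I packed both white wedge canisters into the tray head to tail, with their sloping sides facing each other. I handed the job in at about 16 s on the robot's clock.

- **Last wrist-camera fit:** in the tray frame the two origins are at (14, 37) mm and (−9, −34) mm. Both are within 0.3° of the tray's x axis, and they are about 71 mm apart across it.
- **Height and upright:** the networks put both origins 5–8 mm above the table, in line with the 8 mm floor. The TCP height at each set-down agreed with that too. Both look level in the pictures, and the gripper was clear of everything.
- **Disagreements:** the side camera's overlay was off by a few pixels, the same for tray and wedge. My tray centre differed by about 4 mm between the scene and wrist views, and by about 9 mm in x from my side-camera corner picks. I used a value near the first two, which is well inside the tolerances. In the last side picture the network missed one wedge, but that wedge shows in the picture itself.

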